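Find the objective case that is not empty and hold it out

ROBOT

A 6-joint arm with a two-finger parallel gripper is mounted at the origin on a cart in front of the work surface, level with it; the furniture and walls round the work are solid. World frame = base frame: x ahead of the robot, y to its left, z up, the work surface at z = 0. Lengths are in m, angles in rad, forces in N, time in s.
With the tool pointing down it reaches from about 0.3 to 0.825 m from the base axis. Payload 5.4 kg.
Tool frame: the origin (TCP) lies between the finger pads; the fingertips stand 17 mm ahead of it and the grasp point (between the pads) lies 2 mm behind it; z points along the fingers, y is the line along which they close (so a half turn about z gives the same grasp; the last joint's range is limited). The gripper opens to 92 mm and grips with 3 to 60 N. Pads are 20 mm wide; open, the fingers measure 128 mm over their backs; the gripper's body (75 mm by 189 mm) begins 69 mm behind the grasp point.
Start: joints at [-1.542, 0.158, 1.597, -0, 1.386, -0.21], TCP at [0.136, -0.559, 0.232] pointing down, gripper open.
Joint ranges: [-2.91, 2.91], [-0.94, 2.29], [0.18, 2.7], [-1.29, 4.43], [0.17, 2.64], [-3, 3]. Speed limits (rad/s): [2.57, 2.57, 3.14, 3.14, 3.14, 3.14].

INTERFACE

Orientations are given as a 3x3 rotation matrix whose columns are the frame's x, y, z axes.
In Python, from plant import r gives the robot as it stands. Calls block until the motion is done:
- r.move_pose(position, orientation): joint-space move of the TCP to a pose.
- r.move_linear(position, attitude=None, vel=0.15, contact_N=None): straight line of the TCP; attitude=None keeps the orientation; vel is the mean speed in m/s. With contact_N (N) it stops when the force on the tool has changed by that much, and returns True; else False.
- r.movej(angles): joint-space move.
- r.grip(opening, effort=None): finger opening in m; effort is the grip in N (None keeps the last); returns when the fingers have stopped.
- r.dwell(seconds).
- r.solve_ik(position, orientation): joint angles nearest the present ones, or None.
- r.state(): the state.
- r.snapshot(name): name is "scene" or "top"; returns a dict with "frame" (480x640x3 uint8, red, green, blue), "fx", "fy", "cx", "cy" (pixels), "cam_to_world" (4x4, takes a point from camera to world coordinates). Camera axes: x right, y down, z forward; pixel columns grow to the right and rows downward; lengths in m; the calibration is good to about 2 mm. A picture is of the moment at which its call begins. There is no depth.
A pose or a line that the arm cannot do raises r.IKError and nothing moves.
- r.job_done(): hands the job in; it is judged then, once.
Trained networks look in a picture, given as the dict that the camera call returned (one of the last four; its "shot" number tells which), for a name from the list of things; names that differ only in an ending like _2 or _b are one class to them, and where a whole thing is asked for, a point or a joint stands for the part that bears it (a point fixed in the world has none). Each returns a list of dicts, best first, with "score" (0 to 1); they miss things now and then, are a little off and sometimes report something else, mostly with a low value. They report only what shows in the picture. A call takes as long as a camera call.
- r.find_in(picture, target): "xyz" ([x, y, z] in m, in the coordinates of the camera as it stood for that picture, good to about 4 mm: the middle of the surface that is visible of it).
The state is a dict: "t": time; "joint_positions": joint angles; "dq": joint speeds; "joint_efforts": joint torques, N m; "tool_pos": TCP position; "eef_rot": TCP orientation; "wrist_force": force on the tool from outside, world axes, zero at the start; "torque": the same for the moment, N m; "grip_width": finger opening in m; "gripper_force": force on a finger pad.
Only numpy, scipy, OpenCV 4.12 (cv2) and the standard library are available. Lean on these libraries where they do the work, as an engineer would, in place of code of your own. Each camera call takes 0.05 s, during which the arm holds its last target. There are 200 camera calls.

TASK

Two look-alike objective cases stand in the blue divided tray; one is empty, the other, clearly heavier, holds an objective. Lift each case in turn clear of the tray to feel its weight, setting it gently back upright in a pocket before lifting the other, then take the heavier one and hold it upright and still about 10 cm above the middle of the white lens-tissue packet. Finish while still holding it there, with the empty case left standing in the tray, and leave the other things alone.

Things in the scene. Friction and masses are not known exactly. Their poses are not given: they have to be found in the camera images.
- case_p: one of two look-alike objective cases: pale grey barrel 39 mm across on a black base 42 mm across and 22 mm high, 66 mm tall in all, upright in a tray pocket. Origin: centre of the underside; z up its axis. One case is empty (about 100 g), the other holds an objective (about 350 g); which is which changes from start to start. Grip the barrel 40 to 60 mm above the underside
- case_q: one of two look-alike objective cases: pale grey barrel 39 mm across on a black base 42 mm across and 22 mm high, 66 mm tall in all, upright in a tray pocket. Origin: centre of the underside; z up its axis. One case is empty (about 100 g), the other holds an objective (about 350 g); which is which changes from start to start. Grip the barrel 40 to 60 mm above the underside
- tray: blue fixed tray, 136 (its x) by 70 mm (its y), 162 mm long with its end lugs, walls 24 mm high, floor 4 mm thick; two 62 mm square pockets at x = -33 and +33 mm. The cases stand one to a pocket, either way round, up to 4 mm off centre, underside 4 mm above the bench. Origin: centre of its underside. Closing along its y clears the neighbour
- tissue_pack: flat white and teal packet of lens tissue lying loose on the bench, 100 mm (x) by 85 mm (y) by 14 mm. Origin: centre of its underside; z up
- dropper: cream dropper bottle with red pointed cap, 28 mm across, 67 mm tall, standing loose on the bench beyond the tray; bystander. Origin: centre of its underside
- timer: white lab timer with coloured buttons lying loose beyond the tray, 66x62x16 mm; bystander. Origin: centre of its underside
- notes: block of yellow sticky notes loose on the bench, 38x50x12 mm; bystander. Origin: centre of its underside

How it is judged:
By the outcome, as a careful person would: the job done as asked, in the order asked, and still so for the second after the job is handed in, while the arm keeps its last pose, push and grip.
It also fails if it takes over 58 s, if anything falls off the work surface, if the arm or the gripper's body presses on something with over 40 N, if the wrist force passes 120 N, or if a joint passes its speed limit or range.

## Working session

There is one attempt and no reset: what is moved stays moved. The work goes in short steps, each a Python script; the robot and the scene stay as the last script left them, time stands still between calls to the robot, and variables do not carry over. Pictures are saved under pics/ and viewed, at most 10 in all, crops included, and the job is handed in when it is done.

```bash
mkdir -p pics; ls; cat > look.py <<'E'
from plant import r
import numpy as np, cv2
def look(names, targets, tag=None):
    for n in names:
        p=r.snapshot(n); T=np.array(p["cam_to_world"])
        if tag: cv2.imwrite(f"pics/{tag}_{n}.png", p["frame"][:,:,::-1])
        print(n,"cam at",T[:3,3].round(3),"f",p["fx"])
        for t in targets:
            for d in r.find_in(p,t)[:3]:
                c=np.array(d["xyz"]); w=T[:3,:3]@c+T[:3,3]
                print(" ",t,round(d["score"],2),w.round(4),"px",round(p["fx"]*c[0]/c[2]+p["cx"]),round(p["fy"]*c[1]/c[2]+p["cy"]))
E
python3 - <<'E'
from look import *
look(["scene","top"],["case_p","tray","tissue_pack","dropper","timer","notes"],"a")
print(r.state()["t"])
E
```

```text
pics
scene cam at [-0.075  0.252  0.896] f 480.2725917663583
  case_p 0.91 [0.4763 0.3673 0.0621] px 222 272
  case_p 0.83 [0.5379 0.3753 0.0643] px 216 248
  case_p 0.26 [0.501  0.3659 0.0092] px 226 275
  tray 0.87 [0.5035 0.3619 0.0128] px 227 273
  tissue_pack 0.82 [0.4531 0.2025 0.0129] px 304 281
  dropper 0.68 [0.6476 0.3616 0.0327] px 222 216
  timer 0.63 [0.685  0.2338 0.0123] px 276 202
top cam at [0.415 0.13  1.109] f 495.93333489054953
  case_p 0.79 [0.4844 0.3599 0.0707] px 223 272
  case_p 0.56 [0.5481 0.3664 0.0723] px 221 242
  tray 0.65 [0.5251 0.3715 0.0126] px 224 255
  tissue_pack 0.84 [0.4592 0.1991 0.0153] px 301 285
  tissue_pack 0.62 [0.4879 0.3615 0.0727] px 222 270
  dropper 0.45 [0.6567 0.3571 0.0378] px 229 195
  timer 0.66 [0.6831 0.2383 0.0154] px 284 185
  notes 0.92 [ 0.4272 -0.1414  0.0131] px 457 299
0.7
```

```bash
python3 - <<'E'
import cv2,numpy as np
a=cv2.imread("pics/a_scene.png")[170:320,160:360]; b=cv2.imread("pics/a_top.png")[170:320,160:360]
cv2.imwrite("pics/c1.png",cv2.resize(a,(800,600),interpolation=cv2.INTER_CUBIC))
cv2.imwrite("pics/c2.png",cv2.resize(b,(800,600),interpolation=cv2.INTER_CUBIC))
E
```

```text
(no output)
```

View pics/c1.png

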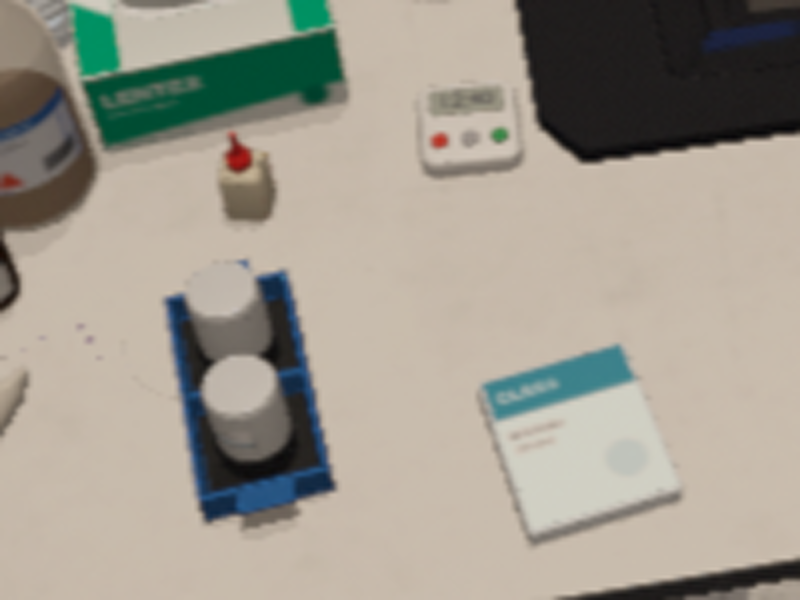

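View pics/c2.png

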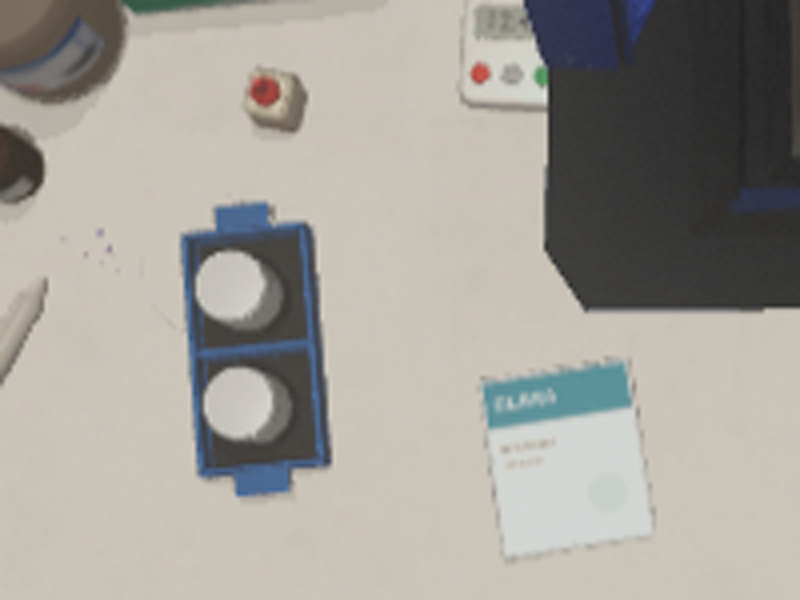

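View pics/a_top.png

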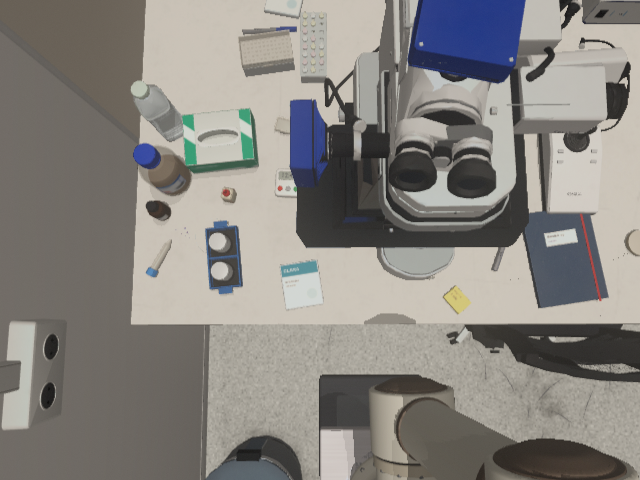

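The top crop (4×, offset 160,170) shows the two case tops at about (231,286) and (240,403). The tray rim corners are near (183,236), (312,224), (330,465) and (200,477). The packet corners are (483,380), (630,360), (654,535) and (505,558). The tall microscope takes up the middle of the bench, so the arm must swing round close to the base.

```bash
cat >> look.py <<'E'
def ray(p,px,z):
    T=np.array(p["cam_to_world"]); px=np.atleast_2d(px).astype(float)
    d=np.c_[(px[:,0]-p["cx"])/p["fx"],(px[:,1]-p["cy"])/p["fy"],np.ones(len(px))]@T[:3,:3].T
    return T[:3,3]+d*((z-T[2,3])/d[:,2])[:,None]
E
python3 - <<'E'
from look import *
S=lambda a:(np.array(a)+.5)/4-.5+[160,170]
p=r.snapshot("top"); q=r.snapshot("scene")
tr=ray(p,S([(183,236),(312,224),(330,465),(200,477)]),.024); print("tray",tr.round(4),tr.mean(0),np.linalg.norm(np.diff(tr,axis=0),axis=1))
a=(tr[0]+tr[1]-tr[2]-tr[3]);print("yaw long",np.degrees(np.arctan2(a[1],a[0])))
ti=ray(p,S([(483,380),(630,360),(654,535),(505,558)]),.014);print("tissue",ti.round(4),ti.mean(0),np.linalg.norm(np.diff(ti,axis=0),axis=1))
print("case top cam",ray(p,S([(231,286),(240,403)]),.07).round(4))
print("case scene cam",ray(q,S([(224,292),(241,384)]),.07).round(4))
ti=ray(q,S([(483,385),(622,346),(680,492),(532,538)]),.014);print("tissue",ti.mean(0))
# feasibility at grasp
for yaw in (a,):
    x=a/np.linalg.norm(a); x[2]=0
    for s in (1,-1):
        R=np.c_[s*x,np.cross([0,0,-1],s*x),[0,0,-1]]
        for P in ([.482,.365,.054],[.545,.37,.054],[.482,.365,.2],[.545,.37,.2]): print(s,np.round(r.solve_ik(P,R),2))
E
```

```text
tray [[0.5837 0.412  0.024 ]
 [0.5901 0.3403 0.024 ]
 [0.4566 0.3279 0.024 ]
 [0.4503 0.399  0.024 ]] [0.52018276 0.3697841  0.024     ] [0.07198059 0.13401368 0.07141399]
yaw long 5.447902253357566
tissue [[0.5037 0.2455 0.014 ]
 [0.5144 0.164  0.014 ]
 [0.4181 0.151  0.014 ]
 [0.4059 0.2327 0.014 ]] [0.46051699 0.19830694 0.014     ] [0.08219806 0.09717413 0.08257744]
case top cam [[0.5496 0.3738 0.07  ]
 [0.4875 0.3675 0.07  ]]
case scene cam [[0.5473 0.3746 0.07  ]
 [0.4875 0.3689 0.07  ]]
tissue [0.45781124 0.20073163 0.014     ]
1 [ 0.45  0.43  1.64 -0.    1.07  1.92]
1 [ 0.41  0.55  1.47 -0.    1.12  1.89]
1 [ 0.45  0.26  1.54 -0.    1.34  1.92]
1 [ 0.41  0.39  1.37 -0.    1.37  1.89]
-1 [ 0.45  0.43  1.64 -0.    1.07 -1.22]
-1 [ 0.41  0.55  1.47 -0.    1.12 -1.25]
-1 [ 0.45  0.26  1.54 -0.    1.34 -1.22]
-1 [ 0.41  0.39  1.37 -0.    1.37 -1.25]
```

View pics/a_scene.png

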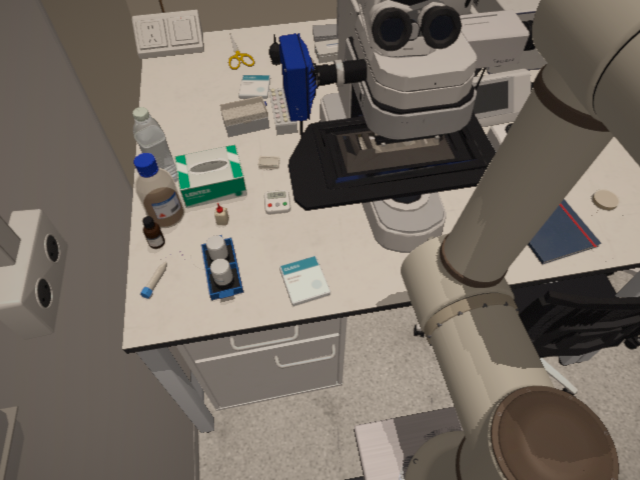

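```bash
cat >> look.py <<'E'
ax=np.array([np.cos(np.radians(5.4)),np.sin(np.radians(5.4)),0])
RG=np.c_[-ax,np.cross([0,0,-1],-ax),[0,0,-1]]   # closes along tray y
FAR=np.array([.5485,.3740]); NEAR=np.array([.4875,.3682]); TIS=np.array([.4595,.1993])
E
python3 - <<'E'
from look import *
s=r.state(); print(np.round(s["eef_rot"],2).tolist(), s["t"], s["wrist_force"])
R=np.array(s["eef_rot"])
print(r.solve_ik([0.136*.68,-.559*.68,.25],R))
for P in ([.35,.26,.25],[*NEAR,.2],[*TIS,.162]): print(r.solve_ik(P,RG))
E
```

```text
[[0.97, 0.24, -0.0], [0.24, -0.97, -0.0], [-0.0, 0.0, -1.0]] 0.8 [ 0.26758443  0.17888705 -0.13051384]
[-1.64363164e+00 -3.67757384e-01  2.04545223e+00 -1.15647627e-05
  1.46385271e+00 -3.11599541e-01]
[ 3.60327292e-01 -2.31445428e-01  1.93957872e+00 -4.44089210e-16
  1.43345936e+00 -1.30471681e+00]
[ 4.49330518e-01  2.73889192e-01  1.52577724e+00 -4.44089210e-16
  1.34192622e+00 -1.21571359e+00]
[ 1.67507954e-01  3.13513799e-02  1.87593234e+00 -4.44089210e-16
  1.23430893e+00 -1.49753615e+00]
```

The scene view shows the microscope's black stage plate raised above the bench, with its front-left corner at about (306,210) in the scene picture and (306,247) in the top picture. I'll triangulate that corner before passing it.

```bash
python3 - <<'E'
from look import *
p=r.snapshot("top"); q=r.snapshot("scene")
def P(c):
    W=np.linalg.inv(np.array(c["cam_to_world"]))[:3]; return np.array([[c["fx"],0,c["cx"]],[0,c["fy"],c["cy"]],[0,0,1]])@W
a=np.array([(306,247),(296,232),(393,170+0),(305,100)],float).T   # top
b=np.array([(306,210),(294,200),(392,30),(297,36)],float).T     # scene
X=cv2.triangulatePoints(P(p),P(q),a[:,:2],b[:,:2]); print((X[:3]/X[3]).T.round(3))
X=cv2.triangulatePoints(P(p),P(q),np.array([[413.,304],[170,101]]),np.array([[392.,300],[30,37]])); print("eyepiece, blue",(X[:3]/X[3]).T.round(3))
E
```

```text
[[0.526 0.181 0.161]
 [0.555 0.2   0.162]]
eyepiece, blue [[0.586 0.026 0.488]
 [0.706 0.162 0.422]]
```

```bash
python3 - <<'E'
from look import *
R=np.array(r.state()["eef_rot"])
r.movej([-1.644,-.368,2.045,0,1.464,-.312])
print(r.state()["t"])
r.movej([.36,-.368,2.045,0,1.464,-1.305])
print(r.state()["t"],r.state()["tool_pos"])
r.move_linear([*NEAR,.16],RG,vel=.25)
s=r.state();print(s["t"],s["tool_pos"],s["wrist_force"],s["grip_width"])
look(["scene"],["case_p"],"b")
E
```

```text
1.6667
4.0167 [0.30685392 0.24303568 0.25031749]
5.1167 [0.48728826 0.36780684 0.16031037] [ 0.06232591 -0.28391808  0.46076041] 0.09221847439101243
scene cam at [-0.075  0.252  0.896] f 480.2725917663583
  case_p 0.68 [0.5395 0.3736 0.0623] px 217 248
  case_p 0.66 [0.4784 0.3661 0.0722] px 221 269
```

View pics/b_scene.png

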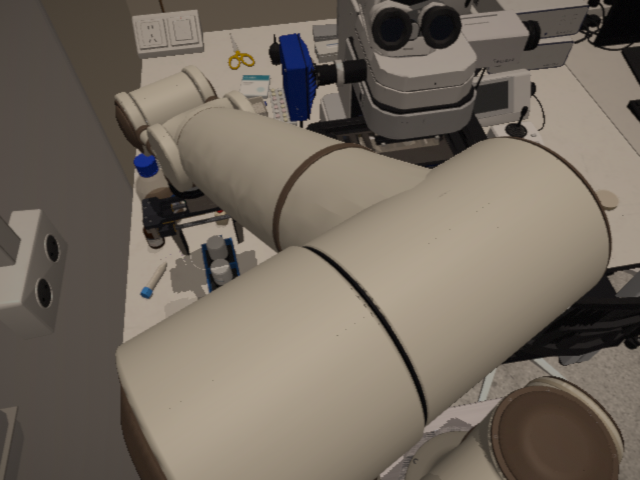

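The gripper is above the near case, closing across the tray, with its long body pointing left towards the brown bottles. Bottle caps are at scene pixels (147,163) and (150,222). I'll check their positions before going down.

```bash
python3 - <<'E'
from look import *
p=r.snapshot("top"); q=r.snapshot("scene")
def P(c):
    W=np.linalg.inv(np.array(c["cam_to_world"]))[:3]; return np.array([[c["fx"],0,c["cx"]],[0,c["fy"],c["cy"]],[0,0,1]])@W
X=cv2.triangulatePoints(P(p),P(q),np.array([[148.,154],[154,203]]),np.array([[147.,149],[160,221]])); print((X[:3]/X[3]).T.round(3))
# first weighing: near case
f0=r.state()["wrist_force"]
r.move_linear([*NEAR,.052],vel=.12)
r.grip(.03,20); s=r.state(); print("grip",s["grip_width"],s["gripper_force"])
r.dwell(.2); f0=np.array(r.state()["wrist_force"])
r.move_linear([*NEAR,.125],vel=.08); r.dwell(.6)
f=[]
for _ in range(5): r.dwell(.1); f.append(r.state()["wrist_force"])
s=r.state(); print(s["t"],s["tool_pos"],"before",f0.round(2),"lifted",np.mean(f,0).round(2),s["grip_width"],s["gripper_force"])
cv2.imwrite("pics/c_top.png",cv2.resize(r.snapshot("top")["frame"][150:330,120:360,::-1],(800,600)))
E
```

```text
[[0.707 0.489 0.179]
 [0.633 0.514 0.069]]
grip 0.03880478306981169 20.001526437699795
9.5833 [0.48748778 0.36818718 0.12497181] before [-0.41  1.98 -0.74] lifted [-0.2   0.08 -3.91] 0.038671657203789456 20.000937581062317
```

View pics/c_top.png

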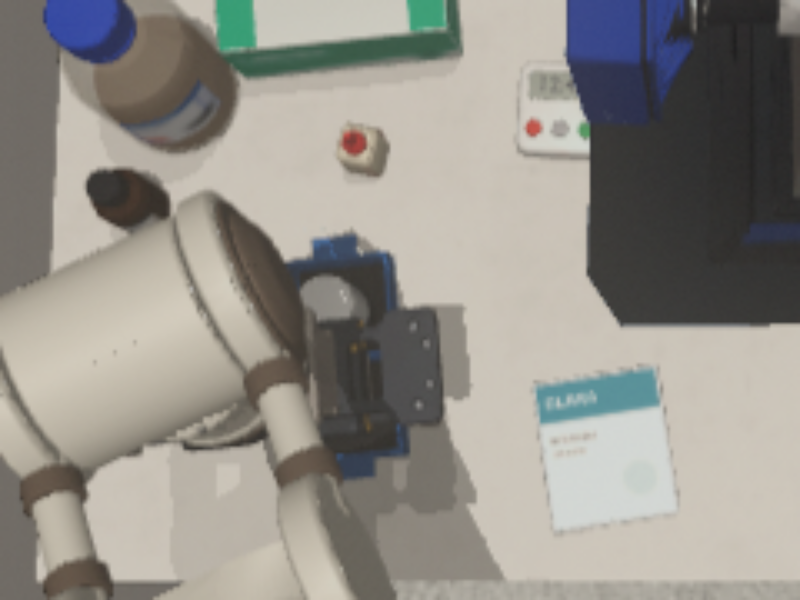

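The near case is held about 53 mm clear of the tray walls, and the force change is about 3.8 N, so it looks like the heavy one. I'll set it back, then weigh the far case.

```bash
python3 - <<'E'
from look import *
def F(): 
    return np.mean([(r.dwell(.1),r.state()["wrist_force"])[1] for _ in range(4)],0).round(2)
r.move_linear([*NEAR,.060],vel=.1)
print(r.move_linear([*NEAR,.0515],vel=.02,contact_N=2.5), r.state()["tool_pos"])
r.grip(.07); r.dwell(.2)
r.move_linear([*NEAR,.13],vel=.15)
r.move_linear([*FAR,.13],vel=.15); r.dwell(.3); print("empty",F(),r.state()["t"])
look(["top"],["case_p"])
r.move_linear([*FAR,.052],vel=.12)
r.grip(.03,20); s=r.state(); print("grip",s["grip_width"],s["gripper_force"])
r.move_linear([*FAR,.125],vel=.08); r.dwell(.5); print("far",F())
s=r.state(); print(s["t"],s["tool_pos"],s["grip_width"])
cv2.imwrite("pics/d_top.png",cv2.resize(r.snapshot("top")["frame"][150:330,120:360,::-1],(800,600)))
E
```

```text
True [0.48760869 0.36831916 0.05193723]
empty [0.74 0.18 0.01] 13.6417
top cam at [0.415 0.13  1.109] f 495.93333489054953
  case_p 0.66 [0.4941 0.3501 0.0446] px 230 268
grip 0.03870181368994503 20.000015585901565
far [-0.14  0.04 -1.31]
17.0833 [0.5485114  0.37400044 0.12501608] 0.03885610660700719
```

View pics/d_top.png

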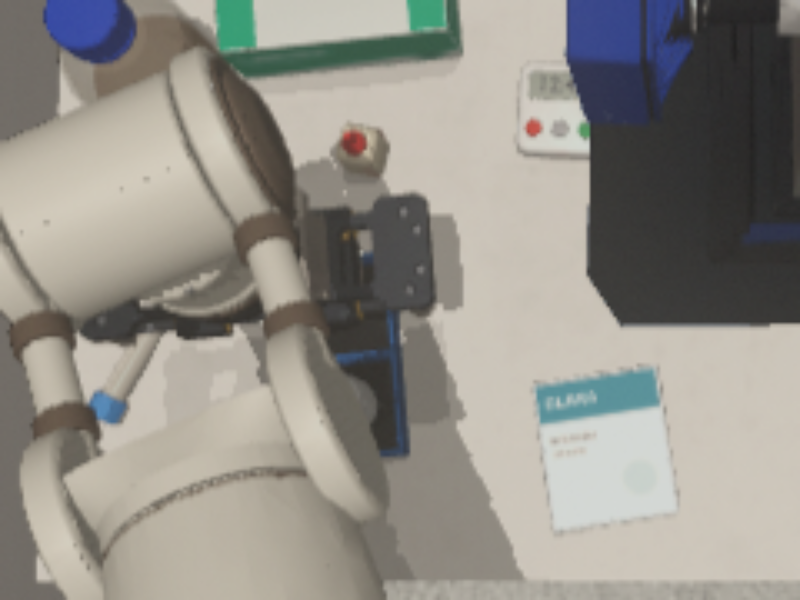

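The far case reads 1.3 N against 3.9 N for the near one, so the near case is the heavy one. I'll return the far case, take the near one and carry it to the packet.

```bash
python3 - <<'E'
from look import *
r.move_linear([*FAR,.060],vel=.1)
print(r.move_linear([*FAR,.0515],vel=.02,contact_N=2.5), r.state()["tool_pos"])
r.grip(.07); r.dwell(.2)
r.move_linear([*FAR,.13],vel=.15)
r.move_linear([*NEAR,.13],vel=.15)
r.move_linear([*NEAR,.052],vel=.12)
r.grip(.03,25); s=r.state(); print("grip",s["grip_width"],s["gripper_force"])
r.move_linear([*NEAR,.162],vel=.08)
r.move_linear([*TIS,.162],vel=.1); r.dwell(1.)
s=r.state(); print(s["t"],s["tool_pos"],s["wrist_force"],s["grip_width"],np.abs(s["dq"]).max())
look(["top","scene"],["case_p","tissue_pack"],"e")
a=cv2.imread("pics/e_top.png")[170:320,160:360]; b=cv2.imread("pics/e_scene.png")[170:320,160:360]
cv2.imwrite("pics/e2.png",cv2.resize(np.hstack([a,b]),(800,300)))
E
```

```text
True [0.54868016 0.37417748 0.05229217]
grip 0.03841604491286902 25.000421069562435
26.175 [0.45950271 0.19929291 0.161997  ] [ 0.73346804  0.05873383 -4.25473455] 0.03867547470613632 0.001405171961899154
top cam at [0.415 0.13  1.109] f 495.93333489054953
  case_p 0.84 [0.5531 0.3701 0.0708] px 219 239
  tissue_pack 0.63 [0.4204 0.2024 0.0164] px 300 302
scene cam at [-0.075  0.252  0.896] f 480.2725917663583
  case_p 0.78 [0.5384 0.3758 0.0568] px 216 250
  tissue_pack 0.82 [0.4556 0.2032 0.0122] px 303 281
```

View pics/e2.png

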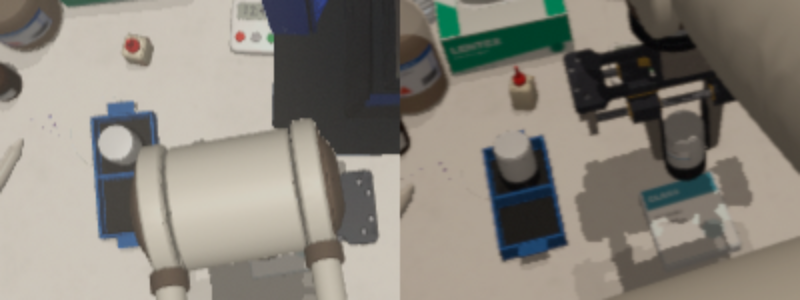

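The empty case stands upright in the far pocket, at (120,143) in the left half. The heavy case hangs upright above the packet, at (685,143) in the right half. The other things haven't moved, so I'm handing the job in.

```bash
python3 -c "
from plant import r
print(r.job_done())"
```

```text
the job is handed in; nothing more can be done
None
```

I lifted both cases in turn and set each back; the near one was heavier (about 3.9 N against 1.3 N). I handed the job in at about 26 s, holding it upright and still about 10 cm above the middle of the tissue packet, with the empty case standing in the tray and nothing else moved.

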